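Close and lock the small-parts cabinet

ROBOT

A 6-joint arm with a two-finger parallel gripper is mounted at the origin on the work surface. World frame = base frame: x ahead of the robot, y to its left, z up, the work surface at z = 0. Lengths are in m, angles in rad, forces in N, time in s.
With the tool pointing down it reaches from about 0.35 to 0.975 m from the base axis. Payload 4.9 kg.
Tool frame: the origin (TCP) lies midway between the tips of the shut fingers; the grasp point (between the pads) lies 19 mm behind it (manip.hold_point_z is the distance from the TCP to the grasp point, in m); z points along the fingers, y is the line along which they close (so a half turn about z gives the same grasp; the last joint's range is limited). The gripper opens to 85 mm and grips with 20 to 120 N. Pads are 22 mm wide; open, the fingers measure 114 mm over their backs; the gripper's body (76 mm by 85 mm) begins 54 mm behind the grasp point. The pads swing forward as they close: fully open they stand 13 mm farther back than shut.
Start: joints at [-1.384, 0.053, 1.613, -0, 1.476, -0.119], TCP at [0.188, -0.596, 0.231] pointing down, gripper open.
Joint ranges: [-3.01, 3.01], [-1.01, 2.22], [0.06, 2.58], [-1.02, 4.17], [0.09, 2.62], [-3.14, 3.14]. Speed limits (rad/s): [2.57, 2.57, 3.14, 3.14, 3.14, 3.14].

INTERFACE

Orientations are given as a unit quaternion [w, x, y, z].
In Python, from plant import manip gives the robot as it stands. The module is installed in compiled form; this text tells all that it offers.
- The arm moves only by the shell command python3 -m jog 'ROWS' [OPENING]. ROWS is JSON, one flat list of numbers, 6 for each row, row after row: the shift along the tool's x, y, z in units of 0.1 m (1.0 is 0.1 m), then the turn, a rotation vector about the tool's x, y, z in units of 180 degrees (1.0 is 180 degrees). A call has 1 to 8 rows; each row is the pose to reach, as a shift and turn from the pose commanded when the call began, along the tool's axes at that moment, turning the shorter way round; what a row does not reach only later rows make up. A row lasts 1/8 s, in which the tool goes at most 62.5 mm and 10.7 degrees, less where a joint would pass 70% of its speed; a pose out of reach is approached as far as the arm can. A call with a number of a shift or a turn outside -1 to 1 is refused whole. A call with a gripper value outside its range is refused whole. OPENING is the finger opening in mm, from 0 to 85.4, set as the call begins (- or left out, the last holds). The fingers move at their own pace and stop on an object; the grip force is fixed at half the most. Time passes only in rows, so rows that repeat a pose let the fingers close. It gives the time, the measured TCP pose, the force, the opening and the grip force at its end, in the units of the state.
- manip.state(): the state, without advancing time (a new reading comes with each control period).
- manip.grab_frame(name): name is "side" or "top"; returns a dict with "img" (384x512x3 uint8, blue, green, red), "z_map" (384x512 float32, m along the optical axis (not along the pixel's ray), 0 where there is no reading), "fx", "fy", "cx", "cy" (pixels), "xyz" and "attitude" of the camera in the world. Camera axes: x right, y up, looking along -z (the intrinsics and any distortion apply to the point x, -y, -z); pixel columns grow to the right and rows downward; lengths in m; the calibration is good to about 2 mm. A picture is of the moment at which its call begins.
- manip.job_done(): hands the job in; it is judged then, once.
The state is a dict: "time": time; "joint_pos": joint angles; "joint_vel": joint speeds; "joint_efforts": joint torques, N m; "tool_pos": TCP position; "tool_rot": TCP orientation; "contact_force": force on the tool from outside, world axes, zero at the start; "ft_torque": the same for the moment, N m; "gripper_width": opening from 0.0 (shut) to 1.0 (fully open); "grasp_force": force on a finger pad.
Only numpy, scipy, OpenCV 4.12 (cv2) and the standard library are available. Lean on these libraries where they do the work, as an engineer would, in place of code of your own. Each camera call takes 0.05 s, during which the arm holds its last target. There are 200 camera calls.

TASK

Three upper drawers of the yellow small-parts cabinet stand open: push each one fully home with the fingertips, without slamming it. Only when all three are shut, push the red tab on top of the cabinet to the robot's left, all the way to its stop, so that the red tongues lock the drawers. Nothing is to be picked up: do not touch or tip the sockets standing in the drawers, and leave the cans, the cup and the tools where they are.

Things in the scene. Friction and masses are not known exactly. Their poses are not given: they have to be found in the camera images.
- cabinet: fixed yellow small-parts cabinet, 240 deep (its x) x 390 wide (its y) x 150 mm tall. Origin: centre of its underside, on the bench. Its front, 120 mm from the origin, looks along its own -x, roughly to the robot (yaw within 0.2 rad); its y points to the robot's left. Upper row: three drawers, with posts 30 mm wide between and outside them (centres at y = -180, -60, 60, 180 mm). The lower row is a dummy
- drawer_left_face (a point): centre of the outer face of the left upper drawer's grey front panel, 88 wide x 52 tall x 10 mm thick, at y = +120 mm of the cabinet; 113 mm above the bench, panel top at 139. Axes as the cabinet's: pushing along +x shuts it. The face is flat but for a pull lip, 60 mm wide, 8 mm proud, on its lowest 9 mm. Behind it: an open black tray 200 mm long, rim 128 mm above the bench
- drawer_left (a joint): how far the left drawer is pulled out towards the robot, in m: 0 is fully home (face flush with the cabinet front, against a stop), starts at 0.05 to 0.085. About 1.5 N of sliding friction; stays where it is left
- drawer_middle_face (a point): centre of the outer face of the middle upper drawer's grey front panel, 88 wide x 52 tall x 10 mm thick, at y = 0 mm of the cabinet; 113 mm above the bench, panel top at 139. Axes as the cabinet's: pushing along +x shuts it. The face is flat but for a pull lip, 60 mm wide, 8 mm proud, on its lowest 9 mm. Behind it: an open black tray 200 mm long, rim 128 mm above the bench
- drawer_middle (a joint): how far the middle drawer is pulled out towards the robot, in m: 0 is fully home (face flush with the cabinet front, against a stop), starts at 0.05 to 0.085. About 1.5 N of sliding friction; stays where it is left
- drawer_right_face (a point): centre of the outer face of the right upper drawer's grey front panel, 88 wide x 52 tall x 10 mm thick, at y = -120 mm of the cabinet; 113 mm above the bench, panel top at 139. Axes as the cabinet's: pushing along +x shuts it. The face is flat but for a pull lip, 60 mm wide, 8 mm proud, on its lowest 9 mm. Behind it: an open black tray 200 mm long, rim 128 mm above the bench
- drawer_right (a joint): how far the right drawer is pulled out towards the robot, in m: 0 is fully home (face flush with the cabinet front, against a stop), starts at 0.05 to 0.085. About 1.5 N of sliding friction; stays where it is left
- lock_tab (a point): centre of the red push tab of the lock slide: 20 (cabinet's x) x 12 (cabinet's y) x 30 mm tall, its top 188 mm above the bench. It stands on a steel bar 8 mm thick, 24 mm wide, lying along the front of the cabinet top (centre line 20 mm behind the cabinet front, tab at y = 60 mm + lock). Axes as the cabinet's; pushing it along the cabinet's +y locks
- lock (a joint): how far the lock slide is pushed to the robot's left, in m: 0 to 0.006 at the start (unlocked), 0.04 at its stop (locked). Its three red tongues, 20 mm wide, hang from the bar over the cabinet front, 6 mm proud, down to 130 mm above the bench: in front of the posts when unlocked, of the drawers when locked. About 1.5 N of sliding friction; stays where it is left
- socket_a: loose bystander: a chrome socket, 24 mm across, 28 mm tall, weighs about 60 g, standing upright loose on the floor of one of the open drawers, just behind its front panel; it rides along with the drawer. Origin: centre of its underside, 92 mm above the bench. Must not be touched by the robot, tipped or lifted
- socket_b: loose bystander: a chrome socket, 21 mm across, 26 mm tall, weighs about 60 g, standing upright loose on the floor of one of the open drawers, just behind its front panel; it rides along with the drawer. Origin: centre of its underside, 92 mm above the bench. Must not be touched by the robot, tipped or lifted
- socket_c: loose bystander: a chrome socket, 26 mm across, 30 mm tall, weighs about 60 g, standing upright loose on the floor of one of the open drawers, just behind its front panel; it rides along with the drawer. Origin: centre of its underside, 92 mm above the bench. Must not be touched by the robot, tipped or lifted
- can_red: loose bystander: red spray can with a pale top, 62 mm across, 190 mm tall, upright on the bench beside the cabinet, to one side. Origin: centre of its underside
- can_blue: loose bystander: silver spray can with a blue label and pale top, 62 mm across, 190 mm tall, upright on the bench beside the cabinet, on the other side. Origin: centre of its underside
- mug: loose bystander: steel cup, 76 mm across, 85 mm tall, upright on the rear part of the cabinet's top. Origin: centre of its underside, 150 mm above the bench
- wrench: loose bystander: steel wrench 180 mm long, lying on the bench in front of the cabinet. Origin: on its underside, near the middle
- screwdriver: loose bystander: screwdriver with an orange handle, 190 mm long, lying on the bench to the right of the robot's working area. Origin: on its underside, near the middle

How it is judged:
By the outcome, as a careful person would: the job done as asked, in the order asked, and still so for the second after the job is handed in, with the robot touching nothing.
It also fails if it takes over 59 s, if anything falls off the work surface, if the arm or the gripper's body presses on something with over 40 N, if the wrist force passes 120 N, or if a joint passes its speed limit or range.

## Working session

There is one attempt and no reset: what is moved stays moved. The work goes in short steps, Python scripts to look and compute and a shell command to move; the robot and the scene stay as the last step left them, time stands still between calls to the robot, and variables do not carry over. Pictures are saved under pics/ and viewed, at most 10 in all, crops included, and the job is handed in when it is done.

```bash
mkdir -p pics
cat > h.py <<'E'
import numpy as np, cv2
from plant import manip
from scipy.spatial.transform import Rotation as R
def rot(q): return R.from_quat([q[1],q[2],q[3],q[0]]).as_matrix()
def cloud(f):
    z=f["z_map"]; v,u=np.mgrid[:384,:512]
    p=np.stack([(u-f["cx"])/f["fx"]*z,-(v-f["cy"])/f["fy"]*z,-z],-1)
    return p@rot(f["attitude"]).T+np.array(f["xyz"])
E
python3 - <<'E'
from h import *
for n in("side","top"):
    f=manip.grab_frame(n); cv2.imwrite(f"pics/{n}0.png",f["img"]); np.savez(f"{n}0.npz",**{k:np.array(v) for k,v in f.items()})
    print(n,[f[k] for k in("fx","fy","cx","cy","xyz","attitude")],f.keys())
print(manip.state())
E
```

```text
side [441.7603389461118, 441.7603389461118, 261.9146873238555, 193.0323388373247, array([0.47975249, 0.75283139, 1.10287255]), array([-0.06362024, -0.01265224,  0.33347294,  0.94052548])] dict_keys(['img', 'z_map', 'fx', 'fy', 'cx', 'cy', 'xyz', 'attitude'])
top [382.8321877440761, 382.8321877440761, 258.4511502269696, 202.22975774105774, array([ 0.45753517, -0.01171156,  1.15310038]), array([ 0.71058274,  0.03789578, -0.02877196, -0.70200303])] dict_keys(['img', 'z_map', 'fx', 'fy', 'cx', 'cy', 'xyz', 'attitude'])
{'time': 0.1, 'joint_pos': array([-1.38397676e+00,  5.32876132e-02,  1.61416012e+00,  1.73711712e-05,
        1.47602875e+00, -1.19010950e-01]), 'joint_vel': array([-5.47427362e-04, -6.20606359e-05, -3.65628731e-03,  1.42534315e-04,
        9.63012091e-04,  4.69723647e-04]), 'joint_efforts': array([ 1.26475356e-03, -3.94902885e+01, -3.71360707e+01, -4.71829730e-05,
        3.90198897e-03, -9.36808220e-06]), 'tool_pos': array([ 0.18806975, -0.59543242,  0.23018593]), 'tool_rot': array([-9.41669197e-04,  9.88330914e-01,  1.52319128e-01, -2.32880748e-05]), 'contact_force': array([ 0.52114678,  0.26847164, -0.80952997]), 'ft_torque': array([0.00432401, 0.00412098, 0.01368305]), 'grasp_force': 0.0, 'gripper_width': 1.0006802995352244}
```

View pics/side0.png

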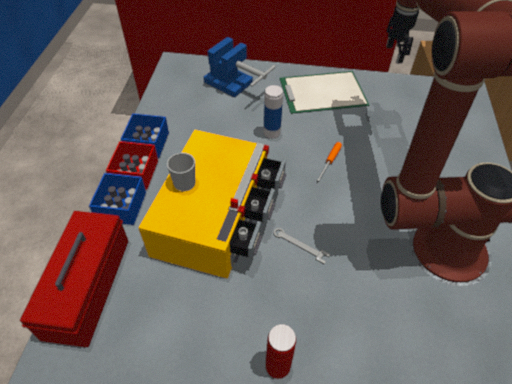

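View pics/top0.png

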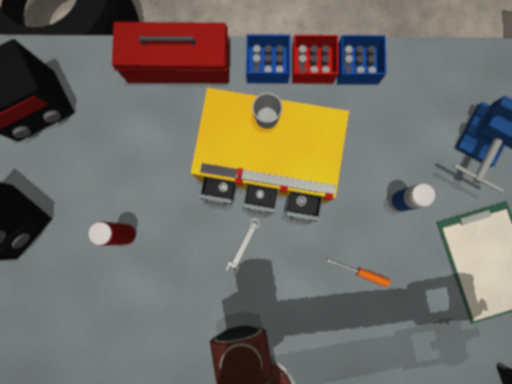

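The top view shows the yellow cabinet centred near (270,145), with its front at rows 175–200. The drawers are at about (218,190), (260,200) and (303,207), and the red tab is near (240,176). In the side view the tab is near (235,203) and the drawers are at (243,237), (258,205) and (270,173).

```bash
cat > meas.py <<'E'
from h import *
def cabinet(f):
    P=cloud(f); hsv=cv2.cvtColor(f["img"],cv2.COLOR_BGR2HSV)
    m=cv2.inRange(hsv,(18,120,60),(35,255,255))>0
    m&=abs(P[...,2]-.15)<.012
    q=P[m][:,:2].astype(np.float32)
    return P,hsv,q
if __name__=="__main__":
    for n in("top","side"):
        f=dict(np.load(n+"0.npz")); P,hsv,q=cabinet(f)
        box=cv2.minAreaRect(q); print(n,"yellow",len(q),box,"z",np.median(P[...,2][cv2.inRange(hsv,(18,120,60),(35,255,255))>0]))
        print(cv2.boxPoints(box).round(4).tolist())
        # red pixels above top
        m=(cv2.inRange(hsv,(0,130,50),(8,255,255))|cv2.inRange(hsv,(172,130,50),(180,255,255)))>0
        m&=(P[...,2]>.12)&(P[...,2]<.2)&(P[...,0]>.3)&(P[...,0]<.75)&(abs(P[...,1])<.3)
        k,l,st,c=cv2.connectedComponentsWithStats(m.astype(np.uint8))
        for i in range(1,k):
            if st[i,4]>4: 
                r=P[l==i]; print("red",c[i].round(1),st[i,4],r.mean(0).round(4),r.max(0).round(4),r.min(0).round(4))
        c=np.array(box[0]); g=(P[...,2]>.131)&(P[...,2]<.145)&(abs(P[...,1])<.3)&(P[...,0]>.3)&(P[...,0]<.7)
        np.savez(n+"c.npz",P=P)
E
python3 meas.py
```

```text
top yellow 10637 ((0.7153418064117432, -0.026363834738731384), (0.39008861780166626, 0.2405288964509964), 80.9216079711914) z 0.14996468714329814
[[0.5658000111579895, -0.20000000298023224], [0.8033000230789185, -0.2379000037908554], [0.8648999929428101, 0.14730000495910645], [0.6273999810218811, 0.18520000576972961]]
red [238.5 177.1] 77 [0.6153 0.0544 0.1702] [0.6336 0.0692 0.1924] [0.6003 0.0467 0.1258]
red [283.4 188.6] 34 [ 0.5881 -0.063   0.1583] [ 0.5951 -0.0542  0.1615] [ 0.5819 -0.07    0.1489]
red [328.4 196.3] 37 [ 0.5692 -0.1806  0.1574] [ 0.5775 -0.1718  0.1608] [ 0.5621 -0.1877  0.1494]
side yellow 7612 ((0.7170154452323914, -0.026660099625587463), (0.3935041129589081, 0.24476848542690277), 80.56796264648438) z 0.14883906736890207
[[0.5640000104904175, -0.20069999992847443], [0.8054999709129333, -0.24079999327659607], [0.8700000047683716, 0.14740000665187836], [0.6284999847412109, 0.1875]]
red [265.8 148.3] 28 [ 0.5711 -0.1834  0.1549] [ 0.5792 -0.1729  0.1623] [ 0.5649 -0.1966  0.1374]
red [254.4 177.6] 38 [ 0.5892 -0.0654  0.1522] [ 0.5978 -0.0516  0.163 ] [ 0.5839 -0.0862  0.1213]
red [237.2 205.9] 103 [0.6186 0.0535 0.1681] [0.6355 0.0649 0.1901] [0.6018 0.023  0.1282]
```

```bash
cat >> h.py <<'E'
YAW=-0.1584; C0=np.array([.7158,-.0264,0]); RC=R.from_euler('z',YAW).as_matrix()
def tocab(P): return (P-C0)@RC
def toworld(p): return np.asarray(p)@RC.T+C0
def drawers(f):
    Q=tocab(cloud(f)); out=[]
    for y in(.12,0,-.12):
        m=(abs(Q[...,1]-y)<.03)&(Q[...,0]>-.23)&(Q[...,0]<-.1)&(Q[...,2]>.125)&(Q[...,2]<.145)
        q=Q[m]; out.append((m.sum(),np.percentile(q[:,0],[2,10,50]).round(4) if m.sum() else None,np.percentile(q[:,2],[50,90]).round(3) if m.sum() else None))
    return out
E
python3 - <<'E'
from h import *
for n in("top","side"):
    f=dict(np.load(n+"0.npz")); print(n); [print(d) for d in drawers(f)]
    Q=tocab(cloud(f)); m=(Q[...,2]>.17)&(Q[...,2]<.195)&(Q[...,0]<-.07)&(Q[...,0]>-.13)&(abs(Q[...,1])<.2)
    q=Q[m]; print("tab",m.sum(),q.mean(0).round(4),q.min(0).round(4),q.max(0).round(4))
    m=(Q[...,2]>.2)&(abs(Q[...,0])<.13)&(abs(Q[...,1])<.2); print("mug",Q[m].mean(0).round(3),Q[m].max(0).round(3))
    b=(slice(170,220),slice(195,330)) if n=="top" else (slice(140,260),slice(215,300))
    cv2.imwrite(f"pics/{n}z.png",cv2.resize(f["img"][b],None,fx=5,fy=5,interpolation=cv2.INTER_CUBIC))
s=manip.state()
# tool axes in cabinet frame
print((RC.T@rot(s["tool_rot"])).round(3), R.from_matrix(rot(s["tool_rot"])).as_euler('zyx'))
for y in(.12,0,-.12): print(toworld([-.2,y,.11]).round(3))
E
```

```text
top
(np.int64(93), array([-0.1796, -0.1794, -0.1752]), array([0.139, 0.141]))
(np.int64(93), array([-0.1844, -0.1842, -0.1798]), array([0.139, 0.141]))
(np.int64(97), array([-0.1862, -0.1857, -0.1814]), array([0.139, 0.141]))
tab 44 [-0.1014  0.0628  0.1863] [-0.1106  0.0574  0.1705] [-0.0899  0.0693  0.1924]
mug [0.068 0.019 0.224] [0.099 0.057 0.24 ]
side
(np.int64(94), array([-0.1771, -0.1768, -0.1725]), array([0.138, 0.141]))
(np.int64(74), array([-0.1814, -0.1811, -0.1776]), array([0.138, 0.141]))
(np.int64(70), array([-0.1834, -0.1831, -0.179 ]), array([0.138, 0.141]))
tab 57 [-0.0992  0.0655  0.1831] [-0.1078  0.0557  0.1701] [-0.0887  0.0705  0.1901]
mug [0.065 0.019 0.221] [0.103 0.058 0.238]
[[ 0.894  0.448 -0.001]
 [ 0.448 -0.894  0.002]
 [ 0.    -0.002 -1.   ]] [-3.05828546e-01 -3.32901116e-04 -3.13973839e+00]
[0.537 0.124 0.11 ]
[0.518 0.005 0.11 ]
[ 0.499 -0.113  0.11 ]
```

View pics/topz.png

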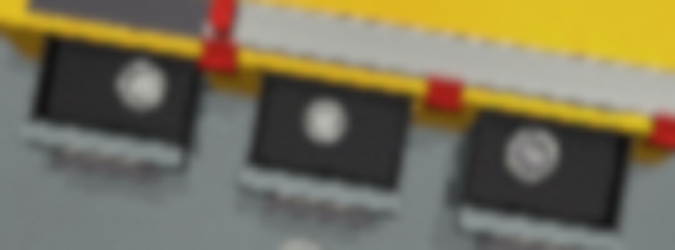

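The crop shows the tab and tongues in front of the posts, with three shiny sockets in the trays. The panels are 59, 63 and 65 mm out (left, middle, right), and both views agree with the stated sizes. I'll move towards the right drawer with the fingers shut and the tool aligned with the cabinet.

```bash
cat > st.py <<'E'
from h import *
s=manip.state(); M=RC.T@rot(s["tool_rot"])
print("t",round(s["time"],2),"cab",tocab(s["tool_pos"]).round(4),"yaw",np.degrees(np.arctan2(M[1,0],M[0,0])).round(2),"tilt",M[:,2].round(3),"F",(RC.T@s["contact_force"]).round(1),"g",round(s["gripper_width"],3))
E
python3 -m jog '[0.15,-0.3,0,0,0,0.05, 0.3,-0.6,0,0,0,0.1, 0.45,-0.89,0,0,0,0.148, 0.45,-0.89,0,0,0,0.148]' 0
python3 st.py
python3 -m jog '[0.2,-0.4,0,0,0,0, 0.4,-0.8,0,0,0,0, 0.5,-1,0,0,0,0]'
python3 -m jog '[0.2,-0.4,0,0,0,0, 0.4,-0.8,0,0,0,0, 0.5,-1,0,0,0,0]'
python3 -m jog '[0.2,-0.4,0,0,0,0, 0.4,-0.8,0,0,0,0, 0.5,-1,0,0,0,0]'
python3 -m jog '[0.2,-0.4,0,0,0,0, 0.4,-0.8,0,0,0,0, 0.5,-1,0,0,0,0, 0.5,-1,0,0,0,0]'
python3 st.py
```

```text
time: 0.6
tool_pos: [0.2046, -0.4959, 0.2308]
tool_rot: [-0.0, 0.997, -0.079, -0.0]
contact_force: [0.3, -0.4, 0.8]
gripper_width: 0.146
grasp_force: 0.0
t 0.6 cab [-0.4307 -0.5443  0.2308] yaw 0.06 tilt [-0.     0.001 -1.   ] F [ 0.3 -0.4  0.8] g 0.146
time: 0.98
tool_pos: [0.2703, -0.406, 0.2311]
tool_rot: [-0.0, 0.997, -0.078, 0.0]
contact_force: [-0.2, -0.2, -0.3]
gripper_width: -0.003
grasp_force: 0.0
time: 1.35
tool_pos: [0.3357, -0.3151, 0.2312]
tool_rot: [0.0, 0.997, -0.078, 0.0]
contact_force: [0.3, -1.2, 1.0]
gripper_width: 0.003
grasp_force: 0.0
time: 1.72
tool_pos: [0.401, -0.2242, 0.2312]
tool_rot: [0.0, 0.997, -0.078, 0.0]
contact_force: [0.3, 0.2, 0.4]
gripper_width: 0.0
grasp_force: 0.0
time: 2.22
tool_pos: [0.4659, -0.1338, 0.2311]
tool_rot: [0.0, 0.997, -0.078, -0.0]
contact_force: [-0.3, -0.3, -0.6]
gripper_width: -0.0
grasp_force: 0.0
t 2.23 cab [-0.2298 -0.1455  0.2311] yaw 0.15 tilt [-0. -0. -1.] F [-0.3 -0.4 -0.6] g -0.0
```

```bash
python3 -m jog '[0,-0.25,0.2,0,0,0, 0,-0.25,0.4,0,0,0, 0,-0.25,0.6,0,0,0]' >/dev/null
python3 -m jog '[0,0,0.25,0,0,0, 0,0,0.5,0,0,0, 0.1,0,0.5,0,0,0, 0.2,0,0.5,0,0,0, 0.2,0,0.5,0,0,0]' >/dev/null
python3 st.py
python3 -m jog '[0.05,0,0,0,0,0, 0.1,0,0,0,0,0, 0.15,0,0,0,0,0, 0.2,0,0,0,0,0, 0.25,0,0,0,0,0, 0.3,0,0,0,0,0, 0.34,0,0,0,0,0, 0.36,0,0,0,0,0]' | grep force; python3 st.py
```

```text
t 3.23 cab [-0.2086 -0.1217  0.1229] yaw -0.05 tilt [ 0.003 -0.001 -1.   ] F [-0.1 -0.6 -0.4] g -0.004
contact_force: [-1.8, 0.1, 1.4]
grasp_force: 0.8
t 4.22 cab [-0.1743 -0.1211  0.1212] yaw -0.04 tilt [-0.  0. -1.] F [-1.7 -0.2  1.4] g -0.003
```

```bash
python3 -m jog '[0.04,0,0,0,0,0, 0.09,0,0,0,0,0, 0.14,0,0,0,0,0, 0.19,0,0,0,0,0, 0.24,0,0,0,0,0, 0.29,0,0,0,0,0, 0.32,0,0,0,0,0, 0.34,0,0,0,0,0]' | grep contact; python3 st.py
python3 -m jog '[0.01,0,0,0,0,0, 0.02,0,0,0,0,0, 0.03,0,0,0,0,0, 0.04,0,0,0,0,0, 0.05,0,0,0,0,0, 0.06,0,0,0,0,0, 0.06,0,0,0,0,0]' | grep contact; python3 st.py
python3 - <<'E'
from h import *
f=manip.grab_frame("side"); [print(d) for d in drawers(f)]
E
```

```text
contact_force: [-1.5, 2.0, -0.7]
t 5.22 cab [-0.1403 -0.1211  0.1212] yaw -0.04 tilt [-0.  0. -1.] F [-1.8  1.8 -0.7] g -0.001
contact_force: [-1.1, 0.7, -0.5]
t 6.1 cab [-0.1344 -0.1212  0.1213] yaw -0.04 tilt [ 0. -0. -1.] F [-1.2  0.6 -0.5] g 0.002
(np.int64(96), array([-0.1772, -0.1765, -0.1727]), array([0.139, 0.142]))
(np.int64(79), array([-0.1817, -0.1815, -0.1779]), array([0.138, 0.141]))
(np.int64(51), array([-0.1435, -0.143 , -0.1271]), array([0.136, 0.142]))
```

```bash
python3 -m jog '[0.01,0,0,0,0,0, 0.02,0,0,0,0,0, 0.02,0,0,0,0,0]' | grep contact; python3 st.py
python3 -m jog '[0.01,0,0,0,0,0, 0.01,0,0,0,0,0]' | grep contact; python3 st.py
```

```text
contact_force: [-0.2, 0.3, -0.0]
t 6.53 cab [-0.1323 -0.1213  0.1214] yaw -0.04 tilt [ 0. -0. -1.] F [-0.3  0.3 -0. ] g 0.001
contact_force: [-0.7, 1.3, -1.0]
t 6.78 cab [-0.1313 -0.1213  0.1214] yaw -0.04 tilt [ 0. -0. -1.] F [-0.9  1.2 -1. ] g 0.003
```

```bash
python3 -m jog '[0.01,0,0,0,0,0, 0.01,0,0,0,0,0]' | grep contact; python3 st.py
python3 -m jog '[0.01,0,0,0,0,0, 0.01,0,0,0,0,0]' | grep contact; python3 st.py
```

```text
contact_force: [-0.9, 0.9, -0.5]
t 7.03 cab [-0.1304 -0.1212  0.1213] yaw -0.04 tilt [ 0. -0. -1.] F [-1.   0.7 -0.5] g -0.003
contact_force: [-6.4, 0.5, 2.4]
t 7.28 cab [-0.1304 -0.1212  0.1213] yaw -0.04 tilt [-0.003 -0.    -1.   ] F [-6.4 -0.5  2.4] g -0.001
```

```bash
python3 -m jog '[-0.05,0,0,0,0,0, -0.3,0,0,0,0,0, -0.6,0,0,0,0,0, -0.95,0,0,0,0,0, -0.95,-0.3,0,0,0,0, -0.95,-0.6,0,0,0,0, -0.95,-0.9,0,0,0,0, -0.95,-0.9,0,0,0,0]' |grep contact
python3 -m jog '[0.1,-0.2,0,0,0,0, 0.2,-0.31,0,0,0,0, 0.25,-0.31,0,0,0,0, 0.25,-0.31,0,0,0,0]' |grep contact
python3 st.py
python3 -m jog '[0.04,0,0,0,0,0, 0.08,0,0,0,0,0, 0.13,0,0,0,0,0, 0.18,0,0,0,0,0, 0.23,0,0,0,0,0, 0.28,0,0,0,0,0, 0.32,0,0,0,0,0, 0.34,0,0,0,0,0]' | grep contact; python3 st.py
python3 -c '
from h import *
f=manip.grab_frame("side"); [print(d) for d in drawers(f)]'
```

```text
contact_force: [-0.1, 0.8, 0.2]
contact_force: [0.3, 0.0, -0.0]
t 8.78 cab [-0.199  -0.0008  0.1213] yaw -0.07 tilt [-0. -0. -1.] F [ 0.3  0.1 -0. ] g -0.006
contact_force: [-1.8, -0.1, -0.4]
t 9.78 cab [-1.652e-01 -1.000e-04  1.212e-01] yaw -0.04 tilt [-0.  0. -1.] F [-1.8 -0.4 -0.4] g 0.001
(np.int64(92), array([-0.1771, -0.1767, -0.173 ]), array([0.138, 0.141]))
(np.int64(53), array([-0.174 , -0.1728, -0.1523]), array([0.137, 0.141]))
(np.int64(0), None, None)
```

```bash
python3 -m jog '[0.04,0,0,0,0,0, 0.08,0,0,0,0,0, 0.13,0,0,0,0,0, 0.18,0,0,0,0,0, 0.22,0,0,0,0,0, 0.26,0,0,0,0,0, 0.28,0,0,0,0,0, 0.3,0,0,0,0,0]' | grep contact; python3 st.py
python3 -m jog '[0.01,0,0,0,0,0, 0.02,0,0,0,0,0, 0.03,0,0,0,0,0, 0.035,0,0,0,0,0, 0.035,0,0,0,0,0]' | grep contact; python3 st.py
python3 -m jog '[0.005,0,0,0,0,0, 0.01,0,0,0,0,0, 0.01,0,0,0,0,0]' | grep contact; python3 st.py
```

```text
contact_force: [-1.6, 1.0, -0.7]
t 10.82 cab [-1.353e-01 -1.000e-04  1.213e-01] yaw -0.04 tilt [ 0.  0. -1.] F [-1.7  0.7 -0.7] g -0.004
contact_force: [-1.5, 0.7, 0.3]
t 11.45 cab [-0.1318 -0.0002  0.1214] yaw -0.04 tilt [ 0. -0. -1.] F [-1.6  0.5  0.3] g 0.001
contact_force: [-1.0, 0.7, 0.5]
t 11.82 cab [-0.1308 -0.0002  0.1214] yaw -0.04 tilt [ 0. -0. -1.] F [-1.1  0.5  0.5] g -0.002
```

```bash
python3 -m jog '[0.005,0,0,0,0,0, 0.01,0,0,0,0,0, 0.01,0,0,0,0,0]' | grep contact; python3 st.py
python3 -m jog '[0.005,0,0,0,0,0, 0.005,0,0,0,0,0]' | grep contact; python3 st.py
```

```text
contact_force: [-5.0, 0.0, 2.9]
t 12.2 cab [-0.1304 -0.0002  0.1214] yaw -0.04 tilt [-0.002 -0.    -1.   ] F [-4.9 -0.8  2.9] g -0.0
contact_force: [-7.0, 0.9, 3.8]
t 12.45 cab [-0.1304 -0.0002  0.1214] yaw -0.04 tilt [-0.003 -0.    -1.   ] F [-7.1 -0.2  3.8] g 0.002
```

```bash
python3 -m jog '[-0.05,0,0,0,0,0, -0.3,0,0,0,0,0, -0.6,0,0,0,0,0, -0.9,0,0,0,0,0, -0.9,-0.3,0,0,0,0, -0.9,-0.6,0,0,0,0, -0.9,-0.9,0,0,0,0, -0.9,-0.9,0,0,0,0]' |grep contact
python3 -m jog '[0.1,-0.2,0,0,0,0, 0.2,-0.3,0,0,0,0, 0.25,-0.3,0,0,0,0, 0.25,-0.3,0,0,0,0]' |grep contact
python3 st.py
python3 -m jog '[0.03,0,0,0,0,0, 0.06,0,0,0,0,0, 0.11,0,0,0,0,0, 0.16,0,0,0,0,0, 0.21,0,0,0,0,0, 0.26,0,0,0,0,0, 0.31,0,0,0,0,0, 0.34,0,0,0,0,0]' | grep contact; python3 st.py
python3 -m jog '[0.03,0,0,0,0,0, 0.07,0,0,0,0,0, 0.11,0,0,0,0,0, 0.15,0,0,0,0,0, 0.18,0,0,0,0,0, 0.21,0,0,0,0,0, 0.22,0,0,0,0,0, 0.22,0,0,0,0,0]' | grep contact; python3 st.py
```

```text
contact_force: [0.7, 0.1, 0.4]
contact_force: [-0.0, -0.2, 0.1]
t 13.95 cab [-0.1939  0.1192  0.1212] yaw -0.08 tilt [-0. -0. -1.] F [-0.  -0.2  0.1] g -0.001
contact_force: [-1.9, -0.1, -1.0]
t 14.95 cab [-0.16    0.1198  0.1211] yaw -0.05 tilt [-0. -0. -1.] F [-1.9 -0.4 -1. ] g 0.001
contact_force: [-0.9, 0.7, -0.4]
t 15.95 cab [-0.138   0.12    0.1215] yaw -0.04 tilt [ 0.001  0.    -1.   ] F [-1.   0.6 -0.4] g -0.001
```

```bash
python3 -m jog '[0.01,0,0,0,0,0, 0.02,0,0,0,0,0, 0.03,0,0,0,0,0, 0.04,0,0,0,0,0, 0.05,0,0,0,0,0, 0.055,0,0,0,0,0, 0.06,0,0,0,0,0, 0.06,0,0,0,0,0]' | grep contact; python3 st.py
python3 -m jog '[0.005,0,0,0,0,0, 0.01,0,0,0,0,0, 0.015,0,0,0,0,0, 0.02,0,0,0,0,0, 0.02,0,0,0,0,0]' | grep contact; python3 st.py
```

```text
contact_force: [0.7, 0.2, 0.0]
t 16.95 cab [-0.1321  0.1198  0.1214] yaw -0.04 tilt [ 0.001  0.    -1.   ] F [0.6 0.3 0. ] g -0.002
contact_force: [-2.4, 0.5, 1.7]
t 17.57 cab [-0.1304  0.1198  0.1213] yaw -0.04 tilt [-0. -0. -1.] F [-2.4  0.1  1.7] g -0.001
```

```bash
python3 -m jog '[0.005,0,0,0,0,0, 0.01,0,0,0,0,0, 0.01,0,0,0,0,0]' | grep contact; python3 st.py
python3 -m jog '[-0.05,0,0,0,0,0, -0.3,0,0,0,0,0, -0.6,0,0,0,0,0, -0.9,0,0,0,0,0, -0.9,0,-0.3,0,0,0, -0.9,0.3,-0.6,0,0,0, -0.9,0.6,-0.9,0,0,0, -0.9,0.6,-0.9,0,0,0]' |grep contact; python3 st.py
python3 - <<'E'
from h import *
for n in("side","top"):
    f=manip.grab_frame(n); print(n); [print(d) for d in drawers(f)]
    Q=tocab(cloud(f)); m=(Q[...,2]>.17)&(Q[...,2]<.195)&(Q[...,0]<-.07)&(Q[...,0]>-.13)&(abs(Q[...,1])<.2)
    q=Q[m]; print("tab",m.sum(),q.min(0).round(4),q.max(0).round(4))
    for y in(.12,0,-.12):
        k=(abs(Q[...,1]-y)<.03)&(Q[...,2]>.1)&(Q[...,2]<.132)&(Q[...,0]<-.09)&(Q[...,0]>-.22); print(y,k.sum(),np.median(Q[k],0).round(4) if k.any() else 0)
    b=(slice(140,230),slice(180,345)) if n=="top" else (slice(130,270),slice(180,330))
    cv2.imwrite(f"pics/{n}1.png",cv2.resize(f["img"][b],None,fx=4,fy=4,interpolation=cv2.INTER_CUBIC))
E
```

```text
contact_force: [-7.5, 0.7, 5.0]
t 17.95 cab [-0.1304  0.1197  0.1213] yaw -0.04 tilt [-0.003 -0.    -1.   ] F [-7.5 -0.5  5. ] g 0.002
contact_force: [0.5, -0.9, 0.0]
t 18.95 cab [-0.2172  0.0589  0.2146] yaw -0.19 tilt [ 0.008  0.001 -1.   ] F [ 0.6 -0.8  0. ] g -0.002
side
(np.int64(39), array([-0.1186, -0.1181, -0.1174]), array([0.135, 0.144]))
(np.int64(29), array([-0.1182, -0.1176, -0.117 ]), array([0.134, 0.141]))
(np.int64(24), array([-0.1182, -0.1177, -0.117 ]), array([0.134, 0.14 ]))
tab 57 [-0.1081  0.0568  0.1703] [-0.0879  0.071   0.1918]
0.12 57 [-0.1179  0.1231  0.1196]
0 48 [-0.1177  0.0029  0.1187]
-0.12 38 [-0.1177 -0.1186  0.1176]
top
(np.int64(22), array([-0.121 , -0.1207, -0.1203]), array([0.135, 0.14 ]))
(np.int64(22), array([-0.1208, -0.1208, -0.1203]), array([0.135, 0.14 ]))
(np.int64(23), array([-0.1208, -0.1208, -0.1204]), array([0.136, 0.141]))
tab 44 [-0.1104  0.0574  0.1721] [-0.0909  0.0695  0.1917]
0.12 36 [-0.1207  0.1202  0.1199]
0 37 [-0.1208 -0.0024  0.1193]
-0.12 39 [-0.121  -0.1188  0.119 ]
```

View pics/side1.png

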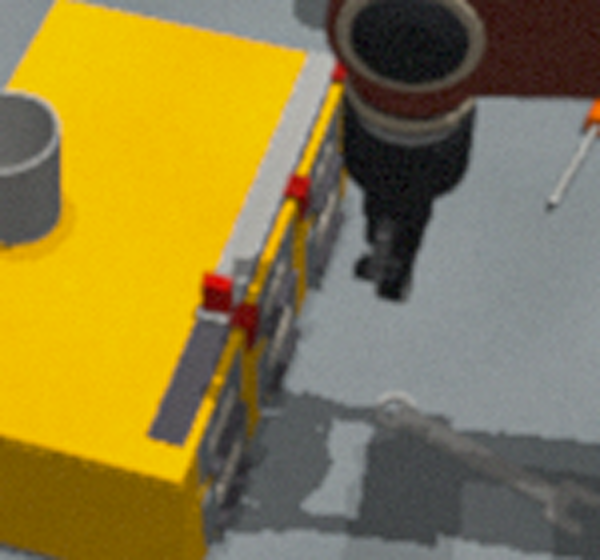

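All three drawers read flush (x = -0.12). The side crop shows the tab at crop (215,292), standing clear, with the tongues still in front of the posts. Next is the lock.

```bash
python3 -m jog '[0,0.2,0,0,0,0, 0,0.44,0,0,0,0, 0.3,0.44,0,0,0,0, 0.6,0.44,0,0,0,0, 0.9,0.44,0,0,0,0, 0.9,0.44,0,0,0,0]' >/dev/null; python3 st.py
python3 -m jog '[0.15,0,0,0,0,0, 0.26,0,0,0,0,0, 0.26,0,0.2,0,0,0, 0.26,0,0.35,0,0,0, 0.26,0,0.46,0,0,0, 0.26,0,0.46,0,0,0]' |grep contact; python3 st.py
```

```text
t 19.8 cab [-0.1291  0.0165  0.2086] yaw -0.0 tilt [-0.004  0.    -1.   ] F [-0.2  0.6 -0.8] g 0.003
contact_force: [-0.4, -0.0, 0.5]
t 20.55 cab [-0.1046  0.0157  0.1633] yaw -0.04 tilt [-0.003 -0.    -1.   ] F [-0.4 -0.1  0.5] g -0.003
```

```bash
python3 -m jog '[0.04,0,-0.05,0,0,0, 0.04,-0.1,-0.05,0,0,0, 0.04,-0.18,-0.05,0,0,0, 0.04,-0.22,-0.05,0,0,0, 0.04,-0.26,-0.05,0,0,0, 0.04,-0.3,-0.05,0,0,0, 0.04,-0.34,-0.05,0,0,0, 0.04,-0.36,-0.05,0,0,0]' |grep contact; python3 st.py
python3 -m jog '[0,-0.03,0,0,0,0, 0,-0.06,0,0,0,0, 0,-0.09,0,0,0,0, 0,-0.12,0,0,0,0, 0,-0.15,0,0,0,0, 0,-0.17,0,0,0,0, 0,-0.18,0,0,0,0]' |grep contact; python3 st.py
python3 -c '
from h import *
f=manip.grab_frame("side");Q=tocab(cloud(f)); hsv=cv2.cvtColor(f["img"],cv2.COLOR_BGR2HSV)
m=((cv2.inRange(hsv,(0,130,50),(8,255,255))|cv2.inRange(hsv,(172,130,50),(180,255,255)))>0)&(Q[...,2]>.17)&(Q[...,2]<.195)&(Q[...,0]<-.07)&(Q[...,0]>-.13)&(abs(Q[...,1])<.2)
print(Q[m].min(0),Q[m].max(0))'
```

```text
contact_force: [-1.3, -1.4, 1.3]
t 21.55 cab [-0.0994  0.0518  0.1702] yaw -0.05 tilt [-0. -0. -1.] F [-1.1 -1.6  1.3] g 0.001
contact_force: [-1.6, -1.4, 0.2]
t 22.43 cab [-0.0994  0.0699  0.1702] yaw -0.04 tilt [-0.  0. -1.] F [-1.4 -1.7  0.2] g 0.004
[-0.10823003  0.07784916  0.17019137] [-0.09109634  0.09657864  0.19228507]
```

```bash
python3 -m jog '[0,-0.02,0,0,0,0, 0,-0.04,0,0,0,0, 0,-0.06,0,0,0,0, 0,-0.075,0,0,0,0, 0,-0.085,0,0,0,0, 0,-0.085,0,0,0,0]' |grep contact; python3 st.py
python3 -m jog '[0,-0.005,0,0,0,0, 0,-0.01,0,0,0,0, 0,-0.015,0,0,0,0, 0,-0.02,0,0,0,0, 0,-0.02,0,0,0,0]' |grep contact; python3 st.py
```

```text
contact_force: [-0.4, -0.6, -0.5]
t 23.23 cab [-0.0992  0.0785  0.1703] yaw -0.04 tilt [ 0.  0. -1.] F [-0.3 -0.7 -0.5] g -0.004
contact_force: [-1.7, -4.4, 0.1]
t 23.85 cab [-0.0992  0.0794  0.1704] yaw -0.06 tilt [ 0.    -0.002 -1.   ] F [-1.  -4.6  0.1] g -0.002
```

```bash
python3 -m jog '[0,-0.005,0,0,0,0, 0,-0.01,0,0,0,0, 0,-0.01,0,0,0,0]' |grep contact; python3 st.py
python3 -m jog '[0,0.05,0,0,0,0, 0,0.2,0,0,0,0, 0,0.3,-0.2,0,0,0, 0,0.3,-0.5,0,0,0, -0.3,0.3,-0.8,0,0,0, -0.6,0.3,-0.9,0,0,0, -1,0.3,-0.9,0,0,0]' |grep contact
python3 -m jog '[-0.3,0.3,0,0,0,0, -0.5,0.7,0,0,0,0, -0.5,1,0,0,0,0]' |grep contact
python3 -m jog '[0,0.4,0,0,0,0, 0,0.8,0,0,0,0, 0,1,0,0,0,0, 0,1,0,0,0,0]' |grep contact; python3 st.py
python3 - <<'E'
from h import *
for n in("side","top"):
    f=manip.grab_frame(n); print(n)
    Q=tocab(cloud(f)); m=(Q[...,2]>.17)&(Q[...,2]<.195)&(Q[...,0]<-.07)&(Q[...,0]>-.13)&(abs(Q[...,1])<.2)
    q=Q[m]; print("tab",m.sum(),q.min(0).round(4),q.max(0).round(4))
    for y in(.12,0,-.12):
        k=(abs(Q[...,1]-y)<.03)&(Q[...,2]>.1)&(Q[...,2]<.128)&(Q[...,0]<-.09)&(Q[...,0]>-.22); print(y,k.sum(),np.median(Q[k],0).round(4) if k.any() else 0)
    cv2.imwrite(f"pics/{n}2.png",f["img"])
E
```

```text
contact_force: [-1.8, -8.6, 0.0]
t 24.23 cab [-0.0992  0.0794  0.1704] yaw -0.08 tilt [-0.    -0.004 -1.   ] F [-0.4 -8.8  0. ] g -0.006
contact_force: [0.7, -0.5, 0.2]
contact_force: [0.5, -0.4, 0.5]
contact_force: [0.2, 0.5, 0.2]
t 25.98 cab [-0.2493 -0.1499  0.2619] yaw -0.21 tilt [ 0.002 -0.    -1.   ] F [0.1 0.5 0.2] g 0.001
side
tab 61 [-0.1084  0.0939  0.17  ] [-0.0889  0.1064  0.1905]
0.12 44 [-0.118   0.1235  0.1144]
0 37 [-0.1179  0.0061  0.1169]
-0.12 34 [-0.1177 -0.115   0.114 ]
top
tab 44 [-0.1107  0.0937  0.1723] [-0.0917  0.1052  0.1917]
0.12 18 [-0.1208  0.1296  0.1179]
0 22 [-0.1209  0.0088  0.116 ]
-0.12 22 [-0.121  -0.1132  0.1184]
```

View pics/side2.png

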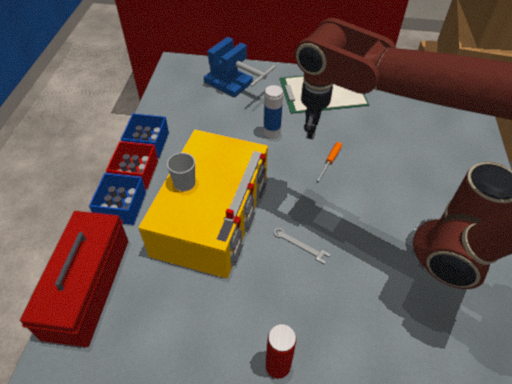

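View pics/top2.png

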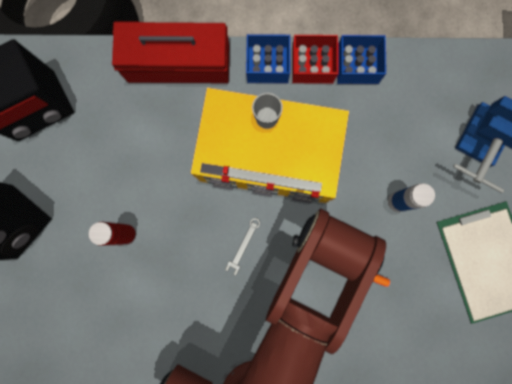

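The tab is at about (230,213) in the side view and (226,174) in the top view, y = 0.100 in the cabinet frame, which is the locked stop. All three drawers are flush with the tongues in front of them. The cans, mug and tools are where they were, and the arm is clear.

```bash
python3 -c 'from plant import manip; print(manip.job_done())'
```

```text
the job is handed in; nothing more can be done
None
```

All three drawers are pushed fully home and the lock slide is at its stop with the tongues in front of them; the job was handed in at about 26 s, with push forces under 10 N at every reading and the cans, mug and tools where they were; the sockets can't be seen in the shut drawers.

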